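# Pack the sample carrier for the analyser

## Task

Pack the blue sample carrier for its trip to the analyser: stand each of the three capped sample jars upright, fully down, in the round recess made for its size (large, middle, small), and the closed cuvette case, lid up, in the oblong recess. The two jars without caps are not ready, so leave them where they stand, leave the beaker, flask and mouse alone too, and never tip the jars or the case over on the way.

Things in the scene. Friction and masses are not known exactly. Their poses are not given: they have to be found in the camera images.
- carrier: Sample carrier: fixed blue block 200 x 200 mm, 28 mm high, a low steel lug on its -x and +x sides. Origin: centre of underside, z up. Four recesses open upward, floor 10 mm above the underside (18 mm deep). Centres in its own x, y (mm): large round, 80 across, (48, 48); middle round, 66 across, (48, -50); small round, 52 across, (-50, -50); oblong, 54 along x by 82 along y, (-55, 48).
- jar_large: Large white plastic sample jar with its white ribbed screw cap on: an upright cylinder, 60 mm across and 64 mm high, same width all the way up. Origin: centre of the underside, z up; its yaw means nothing. Loose, stands upright, about 0.14 kg.
- jar_medium: Middle-sized white plastic sample jar with its white ribbed screw cap on: an upright cylinder, 46 mm across and 58 mm high, same width all the way up. Origin: centre of the underside, z up; its yaw means nothing. Loose, stands upright, about 0.09 kg.
- jar_small: Small white plastic sample jar with its white ribbed screw cap on: an upright cylinder, 32 mm across and 52 mm high, same width all the way up. Origin: centre of the underside, z up; its yaw means nothing. Loose, stands upright, about 0.05 kg.
- cuvette_case: Closed cuvette case: upright box of white plastic with a flat white lid and a small flat catch on one long side, 36 mm along its x, 64 mm along its y, 50 mm high. Origin: centre of the underside, z up. Loose, about 0.09 kg.
- open_large: Look-alike: a large white sample jar WITHOUT a cap, open and empty, its mouth visible from above; 58 mm across, 64 mm high, neck 52 mm across. Origin: centre of the underside, z up. Loose, 0.06 kg. Must stay where it is.
- open_medium: Look-alike: a middle-sized white sample jar WITHOUT a cap, open and empty; 44 mm across, 58 mm high, neck 38 mm across. Origin: centre of the underside, z up. Loose, 0.05 kg. Must stay where it is.
- beaker: Empty glass beaker, 54 mm across, 70 mm high, open top. Origin: centre of the underside. Loose bystander.
- flask: Stoppered glass volumetric flask, bulb 62 mm across, narrow neck, 142 mm high. Origin: centre of the underside. Loose bystander.
- mouse: Black computer mouse, 104 mm along x, 58 mm along y, 32 mm high. Origin: centre of the underside. Loose bystander.

How it is judged:
By the outcome, as a careful person would: the job done as asked, in the order asked, and still so for the second after the job is handed in, with the robot touching nothing.
It also fails if it takes over 125 s, if anything falls off the work surface, if the arm or the gripper's body presses on something with over 40 N, if the wrist force passes 120 N, or if a joint passes its speed limit or range.

## Robot

A 6-joint arm with a two-finger parallel gripper is mounted at the origin on the work surface. World frame = base frame: x ahead of the robot, y to its left, z up, the work surface at z = 0. Lengths are in m, angles in rad, forces in N, time in s.
With the tool pointing down it reaches from about 0.375 to 0.9 m from the base axis. Payload 3.1 kg.
Tool frame: the origin (TCP) lies between the finger pads; the fingertips stand 11 mm ahead of it and the grasp point (between the pads) lies 8 mm behind it (manip.tips_ahead is the distance from the TCP to the fingertips, in m); z points along the fingers, y is the direction in which the jaws open and shut (so a half turn about z gives the same grasp; the last joint's range is limited). The gripper opens to 87 mm and grips with 3 to 60 N. Pads are 19 mm wide; open, the fingers measure 117 mm over their backs; the gripper's body (75 mm by 190 mm) begins 51 mm behind the grasp point.
Start: joints at [-1.421, 0.527, 1.433, -0, 1.181, -0.178], TCP at [0.202, -0.591, 0.234] pointing down, gripper open.
Joint ranges: [-3.08, 3.08], [-0.75, 2.2], [0.22, 2.44], [-1.43, 4.57], [0, 2.65], [-2.85, 2.85]. Speed limits (rad/s): [2.79, 2.79, 3.14, 3.14, 3.14, 3.14].

## Interface

Orientations are given as a unit quaternion [w, x, y, z].
In Python, from plant import manip gives the robot as it stands.
- The arm moves only by the tool servo_tool, never from a script. Its argument "deltas" is a list of rows, each an object with "turn": the turn, a rotation vector about the tool's x, y, z in degrees, a list of three; "slide": the shift along the tool's x, y, z in mm, a list of three; "gripper": the opening in per cent of the stroke, from 0 (shut) to 100 (fully open). In form: [{"turn": [rx, ry, rz], "slide": [dx, dy, dz], "gripper": gripper}, ...]. A call has 1 to 8 rows; each row shifts and turns the commanded pose from where the row before left it, along the tool's axes as they then stand; what a row does not reach is not made up. A row lasts 1/12 s, in which the tool goes at most 41.7 mm and 7.16 degrees, less where a joint would pass 70% of its speed; a pose out of reach is approached as far as the arm can. A call is refused whole if a number of a shift passes 41.7 or a number of a turn 7.16, either way. A call with a gripper value outside its range is refused whole. The fingers move at their own pace and stop on an object; "force" is the grip in N (left out, the last holds). Time passes only in rows, so rows that do not move let the fingers close. It gives the time, the measured TCP pose, the force and the opening at its end, in the units of the state.
- manip.get_state(): the state, without advancing time (a new reading comes with each control period).
- manip.snapshot(name): name is "side" or "top" or "wrist"; returns a dict with "pixels" (400x640x3 uint8, red, green, blue), "depth" (400x640 float32, m along the optical axis (not along the pixel's ray), 0 where there is no reading), "fx", "fy", "cx", "cy" (pixels), "xyz" and "attitude" of the camera in the world; the wrist camera has in their place "hand_eye" (4x4, takes a point from camera to tool coordinates, whose origin is the TCP and whose axes are the flange's). Camera axes: x right, y up, looking along -z (the intrinsics and any distortion apply to the point x, -y, -z); pixel columns grow to the right and rows downward; lengths in m; the calibration is good to about 2 mm. A picture is of the moment at which its call begins: read the wrist's pose just before it.
- manip.close_job(): hands the job in, once; it reports no verdict.
The state is a dict: "time": time; "joint_positions": joint angles; "qvel": joint speeds; "joint_torque": joint torques, N m; "ee_pos": TCP position; "eef_rot": TCP orientation; "force": force on the tool from outside, world axes, zero at the start; "torque": the same for the moment, N m; "finger_gap": finger opening in m.
Only numpy, scipy, OpenCV 4.12 (cv2) and the standard library are available. Lean on these libraries where they do the work, as an engineer would, in place of code of your own. Each camera call takes 0.05 s, during which the arm holds its last target.

## Working session

There is one attempt and no reset: what is moved stays moved. The work goes in short steps, Python scripts to look and compute and a tool call to move; the robot and the scene stay as the last step left them, time stands still between calls to the robot, and variables do not carry over. Pictures are saved under pics/ and viewed, and the job is handed in when it is done.

Besides the shell and the picture viewer there is one more tool, called after "Request:" in YAML: its name, and indented under it one key for each argument. servo_tool: Moves the arm, as the interface text tells. Its arguments: {"type":"object","properties":{"deltas":{"type":"array"},"force":{"type":"number"}},"required":["deltas"]}

```bash
mkdir -p pics; ls; cat > h.py <<'E'
from plant import manip
import numpy as np, cv2
from scipy.spatial.transform import Rotation as R
def snap(n,f):
    s=manip.get_state(); d=manip.snapshot(n); cv2.imwrite('pics/'+f,d['pixels'][:,:,::-1]); np.savez('pics/'+f[:-4]+'.npz',s_pos=s['ee_pos'],s_rot=s['eef_rot'],**{k:v for k,v in d.items()}); return s,d
E
python3 - <<'E'
from h import *
s=manip.get_state(); print(s, manip.tips_ahead)
for n in ('top','side'):
    s,d=snap(n,n+'1.png'); print({k:v for k,v in d.items() if k not in('pixels','depth')})
E
```

```text
pics
{'time': 0.0, 'joint_positions': array([-1.42050073e+00,  5.28499043e-01,  1.43388157e+00, -1.48935360e-06,
        1.18142598e+00, -1.78478418e-01]), 'qvel': array([-0.00025191, -0.00061827,  0.00047059,  0.000157  , -0.00139583,
       -0.00128149]), 'joint_torque': array([ 7.49445553e-04, -4.40039170e+01, -1.76589668e+01,  6.34509372e-02,
        5.83671767e-02, -1.65780184e-04]), 'ee_pos': array([ 0.20173422, -0.59079813,  0.23255802]), 'eef_rot': array([-1.10686977e-03,  9.86518204e-01,  1.63647814e-01,  1.49096955e-05]), 'force': array([0.24676516, 0.11335131, 0.17514323]), 'torque': array([ 0.00890022, -0.00200433, -0.00429115]), 'finger_gap': 0.08732194903258411} 0.011
{'fx': 389.3955129575529, 'fy': 389.3955129575529, 'cx': 311.01589007652353, 'cy': 194.6567274525136, 'xyz': array([0.52673298, 0.02743539, 1.12576897]), 'attitude': array([-0.7058044 , -0.02535167,  0.03552971,  0.70706087])}
{'fx': 492.65195615810177, 'fy': 492.65195615810177, 'cx': 324.8018017702535, 'cy': 204.47840598364755, 'xyz': array([0.33677237, 0.93600894, 0.5943461 ]), 'attitude': array([-0.11637289, -0.07390434,  0.49017154,  0.86065519])}
```

View pics/top1.png

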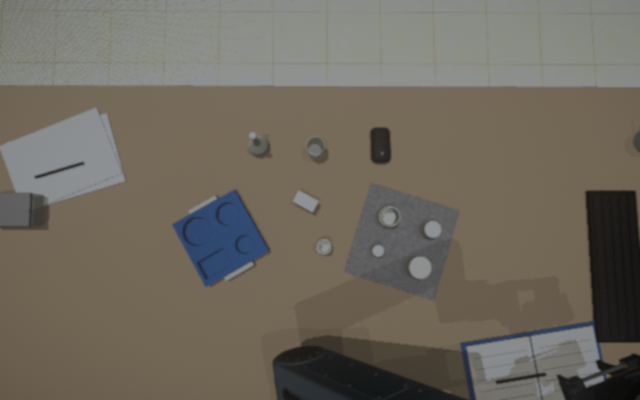

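View pics/side1.png

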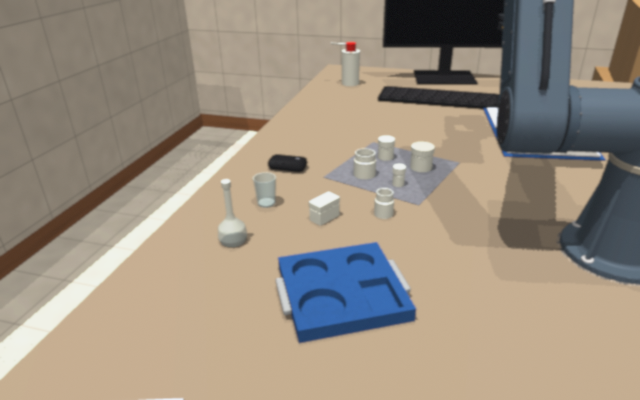

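Top view: the carrier is at about (221,238) and the case at (306,202). On the grey mat stand the capped large jar (420,268), middle (432,229) and small (378,251), plus an open large jar (389,216). The open middle jar is at (324,247).

```bash
cat >> h.py <<'E'
def load(f): return dict(np.load('pics/'+f+'.npz'))
def pt(d,u,v,z=None):
    """world point for pixel: by depth, or on the plane height z"""
    q=np.asarray(d['attitude']); M=R.from_quat([q[1],q[2],q[3],q[0]]).as_matrix()
    r=M@np.array([(u-d['cx'])/d['fx'],-(v-d['cy'])/d['fy'],-1.])
    k=d['depth'][int(round(v)),int(round(u))] if z is None else (z-d['xyz'][2])/r[2]
    return d['xyz']+k*r
def crop(f,x0,x1,y0,y1,k,o):
    im=cv2.imread('pics/'+f)[y0:y1,x0:x1]; im=cv2.convertScaleAbs(im,alpha=1.4)
    cv2.imwrite('pics/'+o,cv2.resize(im,None,fx=k,fy=k,interpolation=cv2.INTER_CUBIC))
E
python3 - <<'E'
from h import *
crop('top1.png',165,275,180,290,5,'c1.png')
crop('top1.png',285,475,130,300,4,'c2.png')
d=load('top1')
for n,u,v in [('carrier',225,240),('L',420,268),('M',432,229),('S',378,251),('case',306,202),('oL',389,216),('oM',324,247),('mat',405,245),('table',300,290),('mouse',380,145),('beaker',316,148),('flask',258,146)]:
    print(n,pt(d,u,v).round(4))
E
```

```text
carrier [0.4947 0.2518 0.0293]
L [ 0.4192 -0.2816  0.0662]
M [ 0.5239 -0.3197  0.0586]
S [ 0.4643 -0.171   0.054 ]
case [0.599  0.0258 0.0526]
oL [ 5.616e-01 -2.148e-01 -4.000e-04]
oM [ 0.4734 -0.0255  0.0068]
mat [ 0.4782 -0.2588  0.0018]
table [0.3529 0.043  0.0054]
mouse [ 0.7633 -0.1859  0.0323]
beaker [ 0.7599 -0.0037  0.0066]
flask [0.7549 0.159  0.0573]
```

```bash
python3 - <<'E'
from h import *
d=load('side1')
for n,u,v in [('L',423,147),('M',387,140),('S',399,167),('case',325,200),('carrier',345,280),('mat',400,150)]:
    print(n,pt(d,u,v).round(4))
E
```

```text
L [ 0.4199 -0.2734  0.065 ]
M [ 0.5202 -0.3068  0.0605]
S [ 0.4656 -0.1628  0.0541]
case [0.5997 0.0334 0.0506]
carrier [0.4971 0.2654 0.0304]
mat [ 0.4915 -0.3786  0.0025]
```

View pics/c1.png

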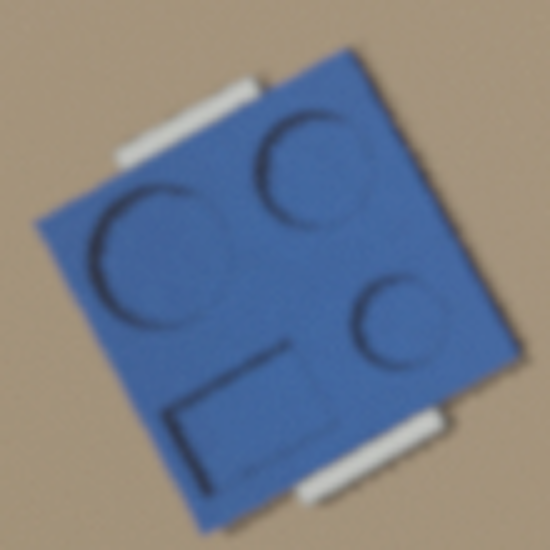

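View pics/c2.png

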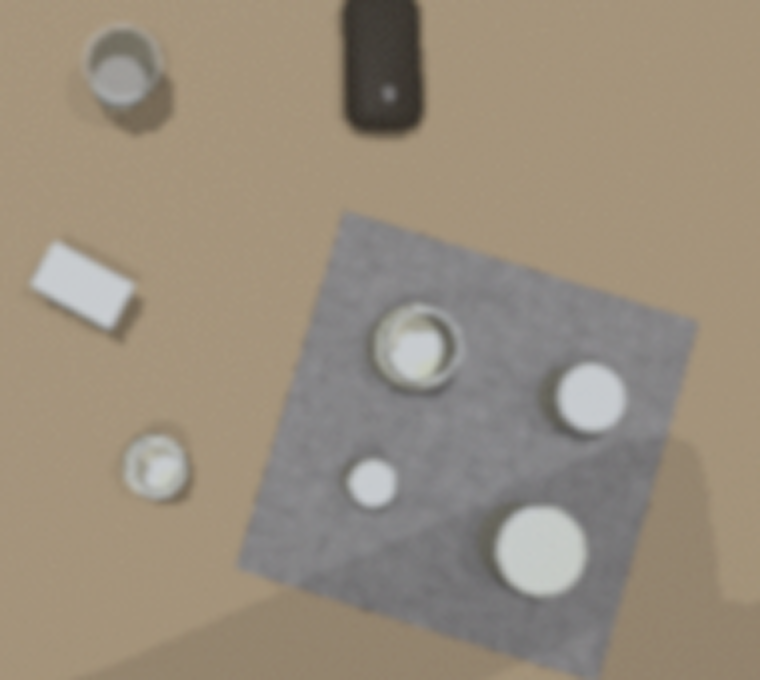

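```bash
python3 - <<'E'
from h import *
d=load('top1')
def P(c,k,x0,y0,z): return pt(d,x0+(c[0]+.5)/k-.5,y0+(c[1]+.5)/k-.5,z)[:2]
C=np.array([P(c,5,165,180,.028) for c in [(38,222),(350,48),(523,355),(205,532)]])
print('carrier corners',C.round(4).tolist()); print('sides',np.linalg.norm(C-np.roll(C,1,0),axis=1).round(4))
m=C.mean(0); # corner model: (+x+y),(+x-y),(-x-y),(-x+y)
ex=(C[0]+C[1]-C[2]-C[3]); yaw=np.arctan2(ex[1],ex[0]); ey=C[0]+C[3]-C[1]-C[2]; y2=np.arctan2(-ey[0],ey[1])
print('c',m.round(4),np.degrees([yaw,y2]).round(2))
yaw=(yaw+y2)/2
Rz=np.array([[np.cos(yaw),-np.sin(yaw)],[np.sin(yaw),np.cos(yaw)]])
for n,p,px in [('L',(48,48),(160,257)),('M',(48,-50),(315,170)),('S',(-50,-50),(403,322)),('O',(-55,48),(253,417))]:
    print(n,(m+Rz@np.array(p)/1000).round(4),P(px,5,165,180,.024).round(4))
K=np.array([P(c,4,285,130,.05) for c in [(56,240),(136,288),(111,330),(30,283)]])
print('case',K.mean(0).round(4),np.linalg.norm(K-np.roll(K,1,0),axis=1).round(4)); l=K[1]-K[0]+K[2]-K[3]; print('long dir deg',np.degrees(np.arctan2(l[1],l[0])))
# jars by circle fit to bright blobs
im=d['pixels'].astype(int)
for n,u,v,z,r in [('L',420,268,.064,14),('M',432,229,.058,11),('S',378,251,.052,8)]:
    s=im[v-r-3:v+r+4,u-r-3:u+r+4]; g=s.min(2)>165
    ys,xs=np.nonzero(g); print(n,im[v,u],g.sum(),'diam px',np.sqrt(4*g.sum()/np.pi)); cu,cv_=xs.mean()+u-r-3,ys.mean()+v-r-3
    p=pt(d,cu,cv_,z); print(cu,cv_,p.round(4),'diam mm',np.sqrt(4*g.sum()/np.pi)/d['fx']*(1.1258-z)*1000)
for n,c,z in [('L',(541,551),.064),('M',(591,398),.058),('S',(372,483),.052),('oL',(418,347),.064),('oM',(157,467),.058)]: print(n,P(c,4,285,130,z).round(4))
E
```

```text
carrier corners [[0.5396, 0.4001], [0.6372, 0.2274], [0.4649, 0.1286], [0.3685, 0.3034]]
sides [0.1965 0.1984 0.1986 0.1997]
c [0.5026 0.2649] [29.65 29.18]
L [0.5208 0.3303] [0.5199 0.3328]
M [0.5689 0.2449] [0.5685 0.2468]
S [0.4836 0.1968] [0.4833 0.1963]
O [0.4311 0.2797] [0.4309 0.2791]
case [0.6022 0.0273] [0.0349 0.0647 0.0339 0.0648]
long dir deg -120.68155575360805
L [141 144 142] 0 diam px 0.0
nan nan [nan nan nan] diam mm 0.0
M [142 145 147] 0 diam px 0.0
nan nan [nan nan nan] diam mm 0.0
S [142 145 148] 0 diam px 0.0
nan nan [nan nan nan] diam mm 0.0
L [ 0.4207 -0.2819]
M [ 0.5236 -0.3209]
S [ 0.4659 -0.1704]
oL [ 0.5586 -0.2012]
oM [ 0.4775 -0.0227]<stdin>:19: RuntimeWarning: Mean of empty slice.
  ret = ret.dtype.type(ret / rcount)
```

```bash
cat >> h.py <<'E'
T=dict(L=(.4207,-.2819),M=(.5236,-.3209),S=(.4659,-.1704),C=(.6022,.0273),rL=(.5206,.331),rM=(.5688,.2456),rS=(.4836,.1967),rO=(.4311,.2796))
def go(x,y,z,jaw=None):
    s=manip.get_state(); q=s['eef_rot']; M=R.from_quat([q[1],q[2],q[3],q[0]])
    t=M.inv().apply(np.array([x,y,z])-s['ee_pos'])*1000
    yx=M.as_matrix()[:,1]; j=np.degrees(np.arctan2(yx[1],yx[0]))
    print('t',round(s['time'],2),'slide mm',t.round(1),'jaw',j.round(2),'tilt',np.degrees(np.arccos(-M.as_matrix()[2,2])).round(2),'dyaw tool z', None if jaw is None else round(-(jaw-j),2),'gap',s['finger_gap'],'pos',s['ee_pos'].round(4),'F',s['force'].round(1))
E
python3 - <<'E'
from h import *
go(*T['L'],.2,-60.6)
E
```

```text
t 0.1 slide mm [ 307.  -221.7   33.2] jaw -71.16 tilt 0.11 dyaw tool z -10.56 gap 0.08683106050743071 pos [ 0.2017 -0.5909  0.2327] F [-0.3 -0.7 -0.2]
```

Request:
servo_tool:
  deltas:
    - {"turn": [0,0,0],"slide": [28,-20,0],"gripper": 100}
    - {"turn": [0,0,0],"slide": [28,-20,0],"gripper": 100}
    - {"turn": [0,0,0],"slide": [28,-20,0],"gripper": 100}
    - {"turn": [0,0,0],"slide": [28,-20,0],"gripper": 100}
    - {"turn": [0,0,0],"slide": [28,-20,0],"gripper": 100}
    - {"turn": [0,0,0],"slide": [28,-20,0],"gripper": 100}
    - {"turn": [0,0,0],"slide": [28,-20,0],"gripper": 100}
    - {"turn": [0,0,0],"slide": [28,-20,0],"gripper": 100}
  force: 20

```text
time: 0.77
ee_pos: [0.3627, -0.366, 0.2333]
eef_rot: [-0.0, 0.987, 0.163, -0.0]
force: [0.3, 0.4, 0.6]
finger_gap: 0.087
```

Request:
servo_tool:
  deltas:
    - {"turn": [0,0,0],"slide": [28,-20,0],"gripper": 100}
    - {"turn": [0,0,0],"slide": [28,-20,0],"gripper": 100}
    - {"turn": [0,0,-5.3],"slide": [0,0,0],"gripper": 100}
    - {"turn": [0,0,-5.3],"slide": [0,0,0],"gripper": 100}
    - {"turn": [0,0,0],"slide": [0,0,0],"gripper": 100}

```text
time: 1.18
ee_pos: [0.4026, -0.3107, 0.2333]
eef_rot: [-0.0, 0.967, 0.256, -0.0]
force: [-0.0, -0.8, -0.3]
finger_gap: 0.0869
```

```bash
python3 - <<'E'
from h import *
go(*T['L'],.2,-60.6)
s,d=snap('wrist','w1.png')
print(d['hand_eye'],d['fx'],d['cx'],d['cy'],[k for k in d])
q=s['eef_rot'];M=R.from_quat([q[1],q[2],q[3],q[0]]); H=d['hand_eye']
for n,z in [('L',.064),('M',.058),('S',.052)]:
    p=np.array([*T[n],z]); c=np.linalg.inv(H)@np.append(M.inv().apply(p-s['ee_pos']),1)
    print(n,d['cx']+d['fx']*c[0]/-c[2], d['cy']-d['fy']*c[1]/-c[2])
E
```

```text
t 1.18 slide mm [ 30.  -16.1  33.3] jaw -60.36 tilt 0.04 dyaw tool z 0.24 gap 0.08687194870422357 pos [ 0.4026 -0.3107  0.2333] F [-0.  -0.8 -0.3]
[[-2.91756506e-04  9.59638186e-01  2.81237385e-01  7.70193191e-02]
 [ 9.99999836e-01  4.18753166e-04 -3.91466698e-04 -4.70211823e-04]
 [-4.93435438e-04  2.81237225e-01 -9.59638150e-01 -1.50961184e-01]
 [ 0.00000000e+00  0.00000000e+00  0.00000000e+00  1.00000000e+00]] 348.1275876668481 321.6626592786393 200.87231536172135 ['pixels', 'depth', 'fx', 'fy', 'cx', 'cy', 'hand_eye']
L 304.6824645531007 151.9982022435898
M 400.1793067314311 71.38025995036077
S 218.86140562026856 42.50593349346693
```

View pics/w1.png

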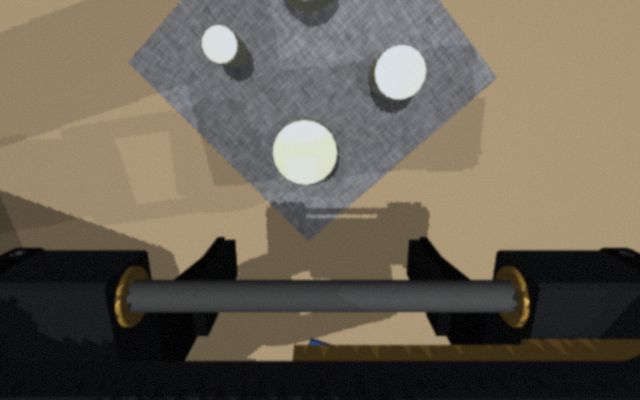

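The wrist view agrees with the top camera to within about 2 px: large at (305,152), middle at (400,72), small at (220,44). Going in on the large jar.

Request:
servo_tool:
  deltas:
    - {"turn": [0,0,0],"slide": [30,-16,0],"gripper": 100}
    - {"turn": [0,0,0],"slide": [0,0,33],"gripper": 100}
    - {"turn": [0,0,0],"slide": [0,0,33],"gripper": 100}
    - {"turn": [0,0,0],"slide": [0,0,33],"gripper": 100}
    - {"turn": [0,0,0],"slide": [0,0,0],"gripper": 100}

```text
time: 1.65
ee_pos: [0.4173, -0.2804, 0.1294]
eef_rot: [-0.005, 0.968, 0.253, -0.003]
force: [-0.4, 0.7, -0.7]
finger_gap: 0.0868
```

```bash
python3 -c "
from h import *
go(*T['L'],.039,-60.6)"
```

```text
t 1.65 slide mm [ 2.6  4.1 90.4] jaw -60.74 tilt 0.71 dyaw tool z -0.14 gap 0.0868345321457067 pos [ 0.4173 -0.2804  0.1294] F [-0.4  0.7 -0.7]
```

Request:
servo_tool:
  deltas:
    - {"turn": [0,0,0],"slide": [0,0,0],"gripper": 100}
    - {"turn": [0,0,0],"slide": [0,0,0],"gripper": 100}

```text
time: 1.82
ee_pos: [0.421, -0.2841, 0.1355]
eef_rot: [0.001, 0.967, 0.253, 0.0]
force: [-0.8, -0.4, -0.2]
finger_gap: 0.087
```

```bash
python3 -c "
from h import *
go(*T['L'],.039,-60.6)"
```

```text
t 1.82 slide mm [ 0.8 -2.2 96.5] jaw -60.66 tilt 0.09 dyaw tool z -0.06 gap 0.08698193196870926 pos [ 0.421  -0.2841  0.1355] F [-0.8 -0.4 -0.2]
```

Request:
servo_tool:
  deltas:
    - {"turn": [0,0,0],"slide": [1,-2,16],"gripper": 100}
    - {"turn": [0,0,0],"slide": [0,0,16],"gripper": 100}
    - {"turn": [0,0,0],"slide": [0,0,16],"gripper": 100}
    - {"turn": [0,0,0],"slide": [0,0,16],"gripper": 100}
    - {"turn": [0,0,0],"slide": [0,0,16],"gripper": 100}
    - {"turn": [0,0,0],"slide": [0,0,16],"gripper": 100}
    - {"turn": [0,0,0],"slide": [0,0,0],"gripper": 100}
    - {"turn": [0,0,0],"slide": [0,0,0],"gripper": 100}

```text
time: 2.48
ee_pos: [0.4212, -0.282, 0.0399]
eef_rot: [0.001, 0.967, 0.254, 0.001]
force: [0.4, 0.5, 0.6]
finger_gap: 0.087
```

```bash
python3 -c "
from h import *
go(*T['L'],.039,-60.6)"
```

```text
t 2.48 slide mm [-0.4 -0.3  0.9] jaw -60.61 tilt 0.13 dyaw tool z -0.01 gap 0.0869582613088395 pos [ 0.4212 -0.282   0.0399] F [0.4 0.5 0.6]
```

Request:
servo_tool:
  deltas:
    - {"turn": [0,0,0],"slide": [0,0,0],"gripper": 0}
    - {"turn": [0,0,0],"slide": [0,0,0],"gripper": 0}
    - {"turn": [0,0,0],"slide": [0,0,0],"gripper": 0}
    - {"turn": [0,0,0],"slide": [0,0,0],"gripper": 0}
    - {"turn": [0,0,0],"slide": [0,0,0],"gripper": 0}
    - {"turn": [0,0,0],"slide": [0,0,0],"gripper": 0}
  force: 20

```text
time: 2.98
ee_pos: [0.4208, -0.2813, 0.0391]
eef_rot: [0.001, 0.967, 0.254, 0.0]
force: [0.1, -0.3, 4.8]
finger_gap: 0.0594
```

Request:
servo_tool:
  deltas:
    - {"turn": [0,0,0],"slide": [0,0,0],"gripper": 0}
    - {"turn": [0,0,0],"slide": [0,0,-10],"gripper": 0}
    - {"turn": [0,0,0],"slide": [0,0,-20],"gripper": 0}
    - {"turn": [0,0,0],"slide": [0,0,-20],"gripper": 0}
    - {"turn": [0,0,0],"slide": [0,0,-25],"gripper": 0}
    - {"turn": [0,0,0],"slide": [0,0,-25],"gripper": 0}
    - {"turn": [0,0,0],"slide": [0,0,-20],"gripper": 0}
    - {"turn": [0,0,0],"slide": [0,0,0],"gripper": 0}

```text
time: 3.65
ee_pos: [0.4219, -0.2822, 0.1622]
eef_rot: [0.003, 0.967, 0.254, 0.002]
force: [1.1, -1.8, -2.2]
finger_gap: 0.0595
```

```bash
python3 -c "
from h import *
go(*T['rL'],.16,-60.6)
snap('side','s2.png')"
```

```text
t 3.65 slide mm [ 3.874e+02 -4.855e+02 -4.000e-01] jaw -60.55 tilt 0.42 dyaw tool z 0.05 gap 0.059529851756511376 pos [ 0.4219 -0.2822  0.1622] F [ 1.1 -1.8 -2.2]
```

View pics/s2.png

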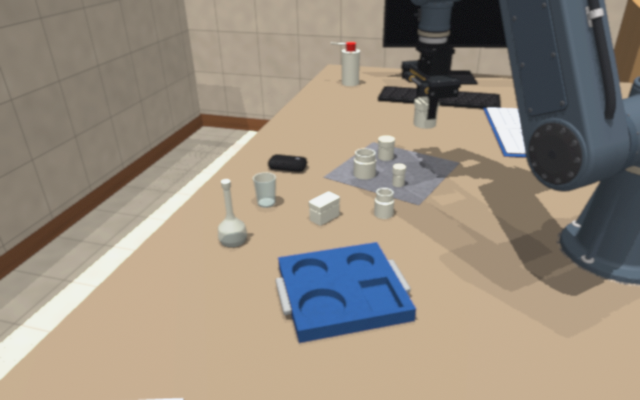

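The jar is held upright at (425,112). Gap 59.5 mm matches its 60 mm width.

Request:
servo_tool:
  deltas:
    - {"turn": [0,0,0],"slide": [10,-12.5,0],"gripper": 0}
    - {"turn": [0,0,0],"slide": [20,-25,0],"gripper": 0}
    - {"turn": [0,0,0],"slide": [20,-25,0],"gripper": 0}
    - {"turn": [0,0,0],"slide": [20,-25,0],"gripper": 0}
    - {"turn": [0,0,0],"slide": [20,-25,0],"gripper": 0}
    - {"turn": [0,0,0],"slide": [20,-25,0],"gripper": 0}
    - {"turn": [0,0,0],"slide": [20,-25,0],"gripper": 0}
    - {"turn": [0,0,0],"slide": [20,-25,0],"gripper": 0}

```text
time: 4.37
ee_pos: [0.4574, -0.0419, 0.157]
eef_rot: [-0.001, 0.967, 0.254, -0.002]
force: [0.2, 0.1, -1.3]
finger_gap: 0.06
```

Request:
servo_tool:
  deltas:
    - {"turn": [0,0,0],"slide": [20,-25,0],"gripper": 0}
    - {"turn": [0,0,0],"slide": [20,-25,0],"gripper": 0}
    - {"turn": [0,0,0],"slide": [20,-25,0],"gripper": 0}
    - {"turn": [0,0,0],"slide": [20,-25,0],"gripper": 0}
    - {"turn": [0,0,0],"slide": [20,-25,0],"gripper": 0}
    - {"turn": [0,0,0],"slide": [20,-25,0],"gripper": 0}
    - {"turn": [0,0,0],"slide": [20,-25,0],"gripper": 0}
    - {"turn": [0,0,0],"slide": [20,-25,0],"gripper": 0}

```text
time: 5.03
ee_pos: [0.4983, 0.2103, 0.1566]
eef_rot: [-0.0, 0.967, 0.254, -0.002]
force: [0.9, -0.8, -1.8]
finger_gap: 0.0594
```

Request:
servo_tool:
  deltas:
    - {"turn": [0,0,0],"slide": [20,-25,0],"gripper": 0}
    - {"turn": [0,0,0],"slide": [20,-25,0],"gripper": 0}
    - {"turn": [0,0,0],"slide": [10,-12.5,0],"gripper": 0}
    - {"turn": [0,0,0],"slide": [0,0,0],"gripper": 0}
    - {"turn": [0,0,0],"slide": [0,0,0],"gripper": 0}

```text
time: 5.45
ee_pos: [0.5112, 0.2882, 0.1565]
eef_rot: [0.0, 0.967, 0.255, -0.002]
force: [0.3, -0.1, -1.9]
finger_gap: 0.0596
```

```bash
python3 -c "
from h import *
go(*T['rL'],.049,-60.6)
snap('side','s3.png')
snap('wrist','w3.png')"
```

```text
t 5.45 slide mm [ 29.8 -32.6 107.4] jaw -60.43 tilt 0.25 dyaw tool z 0.17 gap 0.05962394927277493 pos [0.5112 0.2882 0.1565] F [ 0.3 -0.1 -1.9]
```

View pics/w3.png

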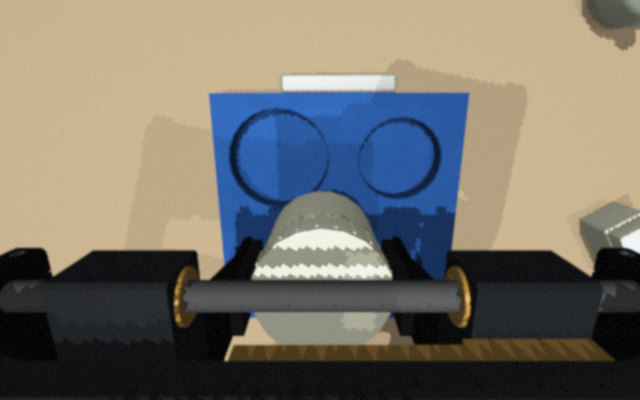

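View pics/s3.png

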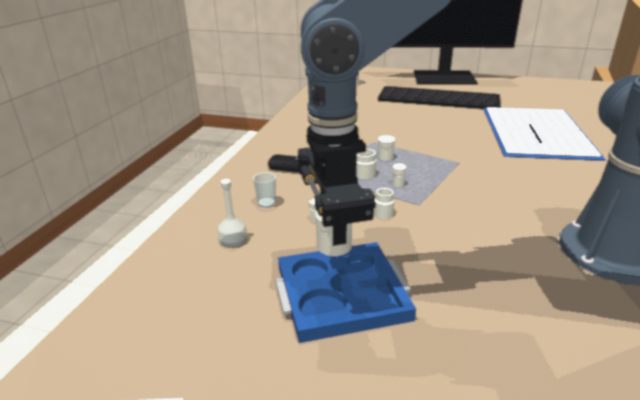

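```bash
cat >> h.py <<'E'
def wpt(d,u,v,z):
    q=d['s_rot'];M=R.from_quat([q[1],q[2],q[3],q[0]]); H=d['hand_eye']
    r=M.apply(H[:3,:3]@np.array([(u-d['cx'])/d['fx'],-(v-d['cy'])/d['fy'],-1.])); o=M.apply(H[:3,3])+d['s_pos']
    return o+r*(z-o[2])/r[2]
E
python3 -c "
from h import *
d=load('w3')
for n,u,v in [('L',279,157),('M',399.5,157),('cTL',209,93.5),('cTR',469,93.5)]: print(n,wpt(d,u,v,.028).round(4))"
```

```text
L [0.5214 0.333  0.028 ]
M [0.5692 0.2483 0.028 ]
cTL [0.5384 0.4023 0.028 ]
cTR [0.6365 0.2288 0.028 ]
```

```bash
sed -i "s/rL=.*rO=(.4311,.2796))/rL=(.521,.332),rM=(.569,.247),rS=(.4836,.198),rO=(.4312,.2805))/" h.py; grep ^T= h.py
```

```text
T=dict(L=(.4207,-.2819),M=(.5236,-.3209),S=(.4659,-.1704),C=(.6022,.0273),rL=(.521,.332),rM=(.569,.247),rS=(.4836,.198),rO=(.4312,.2805))
```

Request:
servo_tool:
  deltas:
    - {"turn": [0,0,0],"slide": [15,-17,0],"gripper": 0}
    - {"turn": [0,0,0],"slide": [15,-16,0],"gripper": 0}
    - {"turn": [0,0,0],"slide": [0,0,15],"gripper": 0}
    - {"turn": [0,0,0],"slide": [0,0,20],"gripper": 0}
    - {"turn": [0,0,0],"slide": [0,0,15],"gripper": 0}
    - {"turn": [0,0,0],"slide": [0,0,0],"gripper": 0}
    - {"turn": [0,0,0],"slide": [0,0,0],"gripper": 0}

```text
time: 6.13
ee_pos: [0.5218, 0.3297, 0.1075]
eef_rot: [0.0, 0.967, 0.253, -0.002]
force: [-0.2, 0.1, -0.9]
finger_gap: 0.0595
```

```bash
python3 -c "
from h import *
go(*T['rL'],.048,-60.6)"
```

```text
t 6.13 slide mm [ 0.6 -2.3 59.5] jaw -60.66 tilt 0.21 dyaw tool z -0.06 gap 0.05949456773405581 pos [0.5218 0.3297 0.1075] F [-0.2  0.1 -0.9]
```

Request:
servo_tool:
  deltas:
    - {"turn": [0,0,0],"slide": [0,-2,10],"gripper": 0}
    - {"turn": [0,0,0],"slide": [0,0,15],"gripper": 0}
    - {"turn": [0,0,0],"slide": [0,0,15],"gripper": 0}
    - {"turn": [0,0,0],"slide": [0,0,10],"gripper": 0}
    - {"turn": [0,0,0],"slide": [0,0,6],"gripper": 0}
    - {"turn": [0,0,0],"slide": [0,0,2],"gripper": 0}
    - {"turn": [0,0,0],"slide": [0,0,0],"gripper": 0}
    - {"turn": [0,0,0],"slide": [0,0,0],"gripper": 0}

```text
time: 6.8
ee_pos: [0.5222, 0.3334, 0.0511]
eef_rot: [-0.0, 0.967, 0.254, 0.001]
force: [1.3, -0.4, -1.8]
finger_gap: 0.0596
```

```bash
python3 -c "
from h import *
go(*T['rL'],.047,-60.6)"
```

```text
t 6.8 slide mm [-1.7  0.6  4.1] jaw -60.56 tilt 0.07 dyaw tool z 0.04 gap 0.05957844659456451 pos [0.5222 0.3334 0.0511] F [ 1.3 -0.4 -1.8]
```

Lower in 1 mm steps until it touches.

Request:
servo_tool:
  deltas:
    - {"turn": [0,0,0],"slide": [-1,0,1],"gripper": 0}
    - {"turn": [0,0,0],"slide": [0,0,1],"gripper": 0}
    - {"turn": [0,0,0],"slide": [0,0,1],"gripper": 0}
    - {"turn": [0,0,0],"slide": [0,0,1],"gripper": 0}
    - {"turn": [0,0,0],"slide": [0,0,0],"gripper": 0}

```text
time: 7.22
ee_pos: [0.5212, 0.3329, 0.0491]
eef_rot: [0.0, 0.967, 0.254, 0.001]
force: [-2.7, -0.9, 9.8]
finger_gap: 0.0597
```

Request:
servo_tool:
  deltas:
    - {"turn": [0,0,0],"slide": [0,0,0],"gripper": 95}
    - {"turn": [0,0,0],"slide": [0,0,0],"gripper": 95}
    - {"turn": [0,0,0],"slide": [0,0,0],"gripper": 95}
    - {"turn": [0,0,0],"slide": [0,0,0],"gripper": 95}
    - {"turn": [0,0,0],"slide": [0,0,-15],"gripper": 95}
    - {"turn": [0,0,0],"slide": [0,0,-25],"gripper": 95}
    - {"turn": [0,0,0],"slide": [0,0,-30],"gripper": 95}
    - {"turn": [0,0,0],"slide": [0,0,-30],"gripper": 95}

```text
time: 7.88
ee_pos: [0.5202, 0.3324, 0.1466]
eef_rot: [0.0, 0.967, 0.254, -0.001]
force: [-0.2, 0.8, 0.6]
finger_gap: 0.0827
```

```bash
python3 -c "
from h import *
go(*T['M'],.15,-60.6)
snap('side','s4.png')"
```

```text
t 7.88 slide mm [-318.1  570.6   -2.8] jaw -60.57 tilt 0.14 dyaw tool z 0.03 gap 0.08268334049133265 pos [0.5202 0.3324 0.1466] F [-0.2  0.8  0.6]
```

View pics/s4.png

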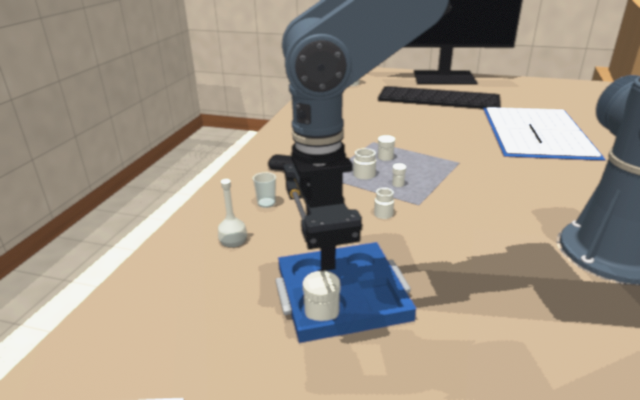

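The large jar is seated in its recess at (322,295). Next is the middle jar.

Request:
servo_tool:
  deltas:
    - {"turn": [0,0,0],"slide": [-16,28.5,0],"gripper": 100}
    - {"turn": [0,0,0],"slide": [-16,28.5,0],"gripper": 100}
    - {"turn": [0,0,0],"slide": [-16,28.5,0],"gripper": 100}
    - {"turn": [0,0,0],"slide": [-16,28.5,0],"gripper": 100}
    - {"turn": [0,0,0],"slide": [-16,28.5,0],"gripper": 100}
    - {"turn": [0,0,0],"slide": [-16,28.5,0],"gripper": 100}
    - {"turn": [0,0,0],"slide": [-16,28.5,0],"gripper": 100}
    - {"turn": [0,0,0],"slide": [-16,28.5,0],"gripper": 100}

```text
time: 8.6
ee_pos: [0.5212, 0.0697, 0.1463]
eef_rot: [0.0, 0.967, 0.254, 0.0]
force: [0.5, -0.6, -0.3]
finger_gap: 0.0869
```

Request:
servo_tool:
  deltas:
    - {"turn": [0,0,0],"slide": [-16,28.5,0],"gripper": 100}
    - {"turn": [0,0,0],"slide": [-16,28.5,0],"gripper": 100}
    - {"turn": [0,0,0],"slide": [-16,28.5,0],"gripper": 100}
    - {"turn": [0,0,0],"slide": [-16,28.5,0],"gripper": 100}
    - {"turn": [0,0,0],"slide": [-16,28.5,0],"gripper": 100}
    - {"turn": [0,0,0],"slide": [-16,28.5,0],"gripper": 100}
    - {"turn": [0,0,0],"slide": [-16,28.5,0],"gripper": 100}
    - {"turn": [0,0,0],"slide": [-16,28.5,0],"gripper": 100}

```text
time: 9.27
ee_pos: [0.5217, -0.1919, 0.1463]
eef_rot: [-0.0, 0.967, 0.254, -0.0]
force: [0.4, 0.3, -0.5]
finger_gap: 0.0874
```

Request:
servo_tool:
  deltas:
    - {"turn": [0,0,0],"slide": [-16,28.5,0],"gripper": 100}
    - {"turn": [0,0,0],"slide": [-16,28.5,0],"gripper": 100}
    - {"turn": [0,0,0],"slide": [-16,28.5,0],"gripper": 100}
    - {"turn": [0,0,0],"slide": [-16,28.5,0],"gripper": 100}
    - {"turn": [0,0,0],"slide": [0,0,0],"gripper": 100}
    - {"turn": [0,0,0],"slide": [0,0,0],"gripper": 100}

```text
time: 9.77
ee_pos: [0.522, -0.3231, 0.1461]
eef_rot: [0.0, 0.968, 0.253, 0.0]
force: [-0.3, -0.4, -0.2]
finger_gap: 0.087
```

```bash
python3 -c "
from h import *
go(*T['M'],.15,-60.6)"
```

```text
t 9.77 slide mm [ 2.4 -1.1 -3.9] jaw -60.74 tilt 0.02 dyaw tool z -0.14 gap 0.0870253321864801 pos [ 0.522  -0.3231  0.1461] F [-0.3 -0.4 -0.2]
```

Request:
servo_tool:
  deltas:
    - {"turn": [0,0,0],"slide": [2,-1,15],"gripper": 100}
    - {"turn": [0,0,0],"slide": [0,0,20],"gripper": 100}
    - {"turn": [0,0,0],"slide": [0,0,20],"gripper": 100}
    - {"turn": [0,0,0],"slide": [0,0,20],"gripper": 100}
    - {"turn": [0,0,0],"slide": [0,0,20],"gripper": 100}
    - {"turn": [0,0,0],"slide": [0,0,12],"gripper": 100}
    - {"turn": [0,0,0],"slide": [0,0,0],"gripper": 100}
    - {"turn": [0,0,0],"slide": [0,0,0],"gripper": 100}

```text
time: 10.43
ee_pos: [0.5233, -0.318, 0.0391]
eef_rot: [-0.001, 0.967, 0.255, -0.0]
force: [0.4, 0.2, 0.3]
finger_gap: 0.0871
```

```bash
python3 -c "
from h import *
go(*T['M'],.039,-60.6)"
```

```text
t 10.43 slide mm [-1.2  2.7  0.1] jaw -60.51 tilt 0.11 dyaw tool z 0.09 gap 0.08713842700376472 pos [ 0.5233 -0.318   0.0391] F [0.4 0.2 0.3]
```

Request:
servo_tool:
  deltas:
    - {"turn": [0,0,0],"slide": [-1,2,0],"gripper": 0}
    - {"turn": [0,0,0],"slide": [0,0,0],"gripper": 0}
    - {"turn": [0,0,0],"slide": [0,0,0],"gripper": 0}
    - {"turn": [0,0,0],"slide": [0,0,0],"gripper": 0}
    - {"turn": [0,0,0],"slide": [0,0,0],"gripper": 0}
    - {"turn": [0,0,0],"slide": [0,0,0],"gripper": 0}
    - {"turn": [0,0,0],"slide": [0,0,0],"gripper": 0}
    - {"turn": [0,0,0],"slide": [0,0,0],"gripper": 0}
  force: 18

```text
time: 11.1
ee_pos: [0.5236, -0.3214, 0.0397]
eef_rot: [0.0, 0.967, 0.254, 0.0]
force: [-0.4, 0.4, 1.9]
finger_gap: 0.0455
```

Request:
servo_tool:
  deltas:
    - {"turn": [0,0,0],"slide": [0,0,0],"gripper": 0}
    - {"turn": [0,0,0],"slide": [0,0,-10],"gripper": 0}
    - {"turn": [0,0,0],"slide": [0,0,-20],"gripper": 0}
    - {"turn": [0,0,0],"slide": [0,0,-20],"gripper": 0}
    - {"turn": [0,0,0],"slide": [0,0,-25],"gripper": 0}
    - {"turn": [0,0,0],"slide": [0,0,-25],"gripper": 0}
    - {"turn": [0,0,0],"slide": [0,0,-20],"gripper": 0}
    - {"turn": [0,0,0],"slide": [0,0,0],"gripper": 0}

```text
time: 11.77
ee_pos: [0.526, -0.3232, 0.1647]
eef_rot: [0.004, 0.967, 0.254, 0.003]
force: [0.4, -1.2, -0.4]
finger_gap: 0.0454
```

```bash
python3 -c "
from h import *
go(*T['rM'],.16,-60.6)
snap('side','s5.png')"
```

```text
t 11.77 slide mm [ 317.8 -475.4    1.4] jaw -60.55 tilt 0.55 dyaw tool z 0.05 gap 0.04544529730204418 pos [ 0.526  -0.3232  0.1647] F [ 0.4 -1.2 -0.4]
```

View pics/s5.png

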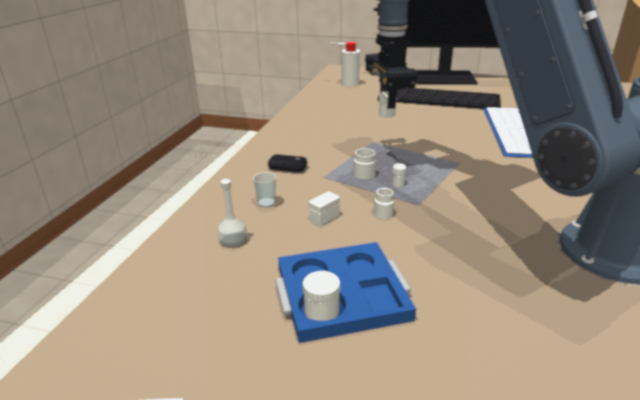

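The middle jar is held upright at (387,105); gap 45.4 mm.

Request:
servo_tool:
  deltas:
    - {"turn": [0,0,0],"slide": [9,-13.5,0],"gripper": 0}
    - {"turn": [0,0,0],"slide": [18,-27,0],"gripper": 0}
    - {"turn": [0,0,0],"slide": [18,-27,0],"gripper": 0}
    - {"turn": [0,0,0],"slide": [18,-27,0],"gripper": 0}
    - {"turn": [0,0,0],"slide": [18,-27,0],"gripper": 0}
    - {"turn": [0,0,0],"slide": [18,-27,0],"gripper": 0}
    - {"turn": [0,0,0],"slide": [18,-27,0],"gripper": 0}
    - {"turn": [0,0,0],"slide": [18,-27,0],"gripper": 0}

```text
time: 12.48
ee_pos: [0.5396, -0.0755, 0.1577]
eef_rot: [-0.002, 0.967, 0.254, -0.002]
force: [-0.5, -0.2, 0.1]
finger_gap: 0.0454
```

Request:
servo_tool:
  deltas:
    - {"turn": [0,0,0],"slide": [18,-27,0],"gripper": 0}
    - {"turn": [0,0,0],"slide": [18,-27,0],"gripper": 0}
    - {"turn": [0,0,0],"slide": [18,-27,0],"gripper": 0}
    - {"turn": [0,0,0],"slide": [18,-27,0],"gripper": 0}
    - {"turn": [0,0,0],"slide": [18,-27,0],"gripper": 0}
    - {"turn": [0,0,0],"slide": [18,-27,0],"gripper": 0}
    - {"turn": [0,0,0],"slide": [18,-27,0],"gripper": 0}
    - {"turn": [0,0,0],"slide": [18,-27,0],"gripper": 0}

```text
time: 13.15
ee_pos: [0.5583, 0.1825, 0.1575]
eef_rot: [-0.0, 0.967, 0.254, -0.002]
force: [0.8, -0.5, -0.5]
finger_gap: 0.0456
```

Request:
servo_tool:
  deltas:
    - {"turn": [0,0,0],"slide": [18,-27,0],"gripper": 0}
    - {"turn": [0,0,0],"slide": [18,-27,0],"gripper": 0}
    - {"turn": [0,0,0],"slide": [9,-13.5,0],"gripper": 0}
    - {"turn": [0,0,0],"slide": [0,0,0],"gripper": 0}
    - {"turn": [0,0,0],"slide": [0,0,0],"gripper": 0}

```text
time: 13.57
ee_pos: [0.5646, 0.2622, 0.1576]
eef_rot: [0.0, 0.967, 0.255, -0.002]
force: [0.6, -0.9, -0.6]
finger_gap: 0.0457
```

```bash
python3 -c "
from h import *
go(*T['rM'],.06,-60.6)"
```

```text
t 13.57 slide mm [-3.2 15.5 97.6] jaw -60.4 tilt 0.26 dyaw tool z 0.2 gap 0.04572209833011506 pos [0.5646 0.2622 0.1576] F [ 0.6 -0.9 -0.6]
```

Request:
servo_tool:
  deltas:
    - {"turn": [0,0,0],"slide": [-3,15,0],"gripper": 0}
    - {"turn": [0,0,0],"slide": [0,0,10],"gripper": 0}
    - {"turn": [0,0,0],"slide": [0,0,15],"gripper": 0}
    - {"turn": [0,0,0],"slide": [0,0,15],"gripper": 0}
    - {"turn": [0,0,0],"slide": [0,0,10],"gripper": 0}
    - {"turn": [0,0,0],"slide": [0,0,0],"gripper": 0}
    - {"turn": [0,0,0],"slide": [0,0,0],"gripper": 0}

```text
time: 14.15
ee_pos: [0.5713, 0.2454, 0.1086]
eef_rot: [-0.0, 0.967, 0.253, -0.001]
force: [0.3, 0.3, -0.6]
finger_gap: 0.0456
```

```bash
python3 -c "
from h import *
go(*T['rM'],.053,-60.6)
snap('wrist','w5.png')"
```

```text
t 14.15 slide mm [-1.1 -2.5 55.6] jaw -60.66 tilt 0.13 dyaw tool z -0.06 gap 0.04563752119187113 pos [0.5713 0.2454 0.1086] F [ 0.3  0.3 -0.6]
```

View pics/w5.png

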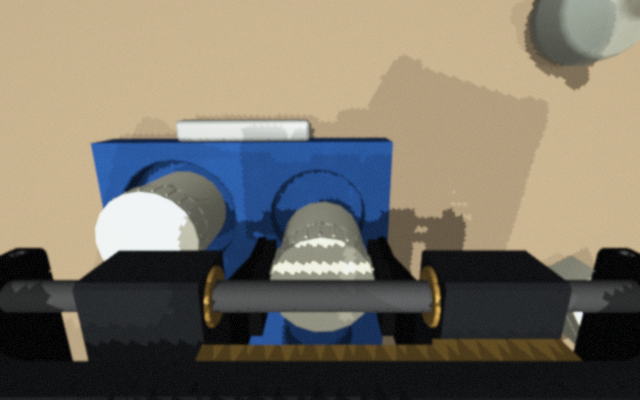

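The middle recess ellipse centred near (320,205) lies directly below the held jar.

Request:
servo_tool:
  deltas:
    - {"turn": [0,0,0],"slide": [-1,-2,10],"gripper": 0}
    - {"turn": [0,0,0],"slide": [0,0,15],"gripper": 0}
    - {"turn": [0,0,0],"slide": [0,0,15],"gripper": 0}
    - {"turn": [0,0,0],"slide": [0,0,10],"gripper": 0}
    - {"turn": [0,0,0],"slide": [0,0,5],"gripper": 0}
    - {"turn": [0,0,0],"slide": [0,0,2],"gripper": 0}
    - {"turn": [0,0,0],"slide": [0,0,0],"gripper": 0}
    - {"turn": [0,0,0],"slide": [0,0,0],"gripper": 0}

```text
time: 14.87
ee_pos: [0.5703, 0.248, 0.0531]
eef_rot: [-0.0, 0.967, 0.254, 0.001]
force: [1.7, 0.5, -0.1]
finger_gap: 0.0453
```

Request:
servo_tool:
  deltas:
    - {"turn": [0,0,0],"slide": [0,0,1],"gripper": 0}
    - {"turn": [0,0,0],"slide": [0,0,1],"gripper": 0}
    - {"turn": [0,0,0],"slide": [0,0,0.5],"gripper": 0}
    - {"turn": [0,0,0],"slide": [0,0,0],"gripper": 0}

```text
time: 15.2
ee_pos: [0.5699, 0.2479, 0.0503]
eef_rot: [-0.0, 0.967, 0.254, 0.0]
force: [-0.6, -0.1, -1.1]
finger_gap: 0.0457
```

```bash
python3 -c "
from h import *
go(*T['rM'],.048,-60.6)"
```

```text
t 15.2 slide mm [-1.2  0.3  2.3] jaw -60.56 tilt 0.02 dyaw tool z 0.04 gap 0.045732999025729304 pos [0.5699 0.2479 0.0503] F [-0.6 -0.1 -1.1]
```

Request:
servo_tool:
  deltas:
    - {"turn": [0,0,0],"slide": [-1,0,1],"gripper": 0}
    - {"turn": [0,0,0],"slide": [0,0,1],"gripper": 0}
    - {"turn": [0,0,0],"slide": [0,0,0],"gripper": 0}

```text
time: 15.45
ee_pos: [0.5698, 0.2476, 0.0497]
eef_rot: [-0.0, 0.967, 0.254, 0.001]
force: [-1.0, -0.1, 7.6]
finger_gap: 0.0453
```

Request:
servo_tool:
  deltas:
    - {"turn": [0,0,0],"slide": [0,0,0],"gripper": 78}
    - {"turn": [0,0,0],"slide": [0,0,0],"gripper": 78}
    - {"turn": [0,0,0],"slide": [0,0,0],"gripper": 78}
    - {"turn": [0,0,0],"slide": [0,0,0],"gripper": 78}
    - {"turn": [0,0,0],"slide": [0,0,-15],"gripper": 78}
    - {"turn": [0,0,0],"slide": [0,0,-25],"gripper": 78}
    - {"turn": [0,0,0],"slide": [0,0,-30],"gripper": 78}
    - {"turn": [0,0,0],"slide": [0,0,-30],"gripper": 78}

```text
time: 16.12
ee_pos: [0.5682, 0.2471, 0.1481]
eef_rot: [-0.0, 0.967, 0.254, -0.001]
force: [-0.0, 0.7, 0.1]
finger_gap: 0.0679
```

```bash
python3 -c "
from h import *
go(*T['S'],.15,-60.6)
snap('side','s6.png')"
```

```text
t 16.12 slide mm [-294.2  313.4   -1.4] jaw -60.57 tilt 0.15 dyaw tool z 0.03 gap 0.06792831686875517 pos [0.5682 0.2471 0.1481] F [-0.   0.7  0.1]
```

View pics/s6.png

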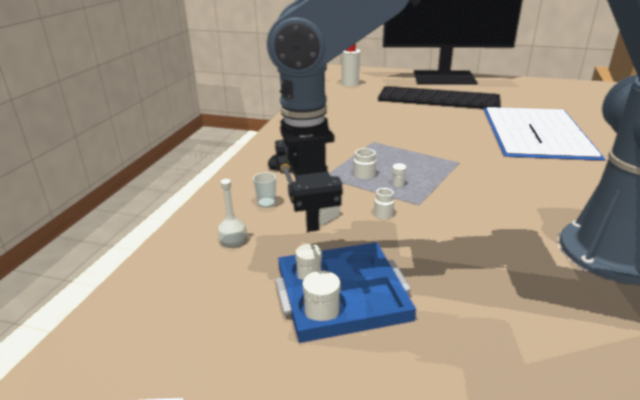

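The middle jar stands in its recess at (309,262). Now the small one.

Request:
servo_tool:
  deltas:
    - {"turn": [0,0,0],"slide": [-21,22.4,0],"gripper": 78}
    - {"turn": [0,0,0],"slide": [-21,22.4,0],"gripper": 78}
    - {"turn": [0,0,0],"slide": [-21,22.4,0],"gripper": 78}
    - {"turn": [0,0,0],"slide": [-21,22.4,0],"gripper": 78}
    - {"turn": [0,0,0],"slide": [-21,22.4,0],"gripper": 78}
    - {"turn": [0,0,0],"slide": [-21,22.4,0],"gripper": 78}
    - {"turn": [0,0,0],"slide": [-21,22.4,0],"gripper": 78}
    - {"turn": [0,0,0],"slide": [-21,22.4,0],"gripper": 78}

```text
time: 16.83
ee_pos: [0.5101, 0.0074, 0.1478]
eef_rot: [-0.0, 0.967, 0.254, -0.0]
force: [0.8, -0.1, -0.3]
finger_gap: 0.0678
```

Request:
servo_tool:
  deltas:
    - {"turn": [0,0,0],"slide": [-21,22.4,0],"gripper": 78}
    - {"turn": [0,0,0],"slide": [-21,22.4,0],"gripper": 78}
    - {"turn": [0,0,0],"slide": [-21,22.4,0],"gripper": 78}
    - {"turn": [0,0,0],"slide": [-21,22.4,0],"gripper": 78}
    - {"turn": [0,0,0],"slide": [-21,22.4,0],"gripper": 78}
    - {"turn": [0,0,0],"slide": [-21,22.4,0],"gripper": 78}
    - {"turn": [0,0,0],"slide": [0,0,0],"gripper": 78}
    - {"turn": [0,0,0],"slide": [0,0,0],"gripper": 78}

```text
time: 17.5
ee_pos: [0.4668, -0.1718, 0.1478]
eef_rot: [-0.0, 0.968, 0.252, 0.0]
force: [-0.3, 0.0, 0.8]
finger_gap: 0.0681
```

```bash
python3 -c "
from h import *
go(*T['S'],.039,-60.6)"
```

```text
t 17.5 slide mm [-1.000e-01 -1.700e+00  1.088e+02] jaw -60.77 tilt 0.01 dyaw tool z -0.17 gap 0.06807055076453304 pos [ 0.4668 -0.1718  0.1478] F [-0.3  0.   0.8]
```

Request:
servo_tool:
  deltas:
    - {"turn": [0,0,0],"slide": [0,0,15],"gripper": 78}
    - {"turn": [0,0,0],"slide": [0,0,20],"gripper": 78}
    - {"turn": [0,0,0],"slide": [0,0,20],"gripper": 78}
    - {"turn": [0,0,0],"slide": [0,0,20],"gripper": 78}
    - {"turn": [0,0,0],"slide": [0,0,20],"gripper": 78}
    - {"turn": [0,0,0],"slide": [0,0,14],"gripper": 78}
    - {"turn": [0,0,0],"slide": [0,0,0],"gripper": 78}
    - {"turn": [0,0,0],"slide": [0,0,0],"gripper": 78}

```text
time: 18.17
ee_pos: [0.4667, -0.1688, 0.0385]
eef_rot: [-0.001, 0.967, 0.255, -0.001]
force: [-0.9, -0.1, -0.6]
finger_gap: 0.0676
```

```bash
python3 -c "
from h import *
go(*T['S'],.039,-60.6)"
```

```text
t 18.17 slide mm [-1.5  1.  -0.5] jaw -60.48 tilt 0.14 dyaw tool z 0.12 gap 0.06760517649019128 pos [ 0.4667 -0.1688  0.0385] F [-0.9 -0.1 -0.6]
```

Request:
servo_tool:
  deltas:
    - {"turn": [0,0,0],"slide": [-1,1,0],"gripper": 0}
    - {"turn": [0,0,0],"slide": [0,0,0],"gripper": 0}
    - {"turn": [0,0,0],"slide": [0,0,0],"gripper": 0}
    - {"turn": [0,0,0],"slide": [0,0,0],"gripper": 0}
    - {"turn": [0,0,0],"slide": [0,0,0],"gripper": 0}
    - {"turn": [0,0,0],"slide": [0,0,0],"gripper": 0}
    - {"turn": [0,0,0],"slide": [0,0,0],"gripper": 0}
    - {"turn": [0,0,0],"slide": [0,0,0],"gripper": 0}
  force: 15

```text
time: 18.83
ee_pos: [0.4667, -0.1717, 0.0393]
eef_rot: [0.0, 0.967, 0.254, 0.0]
force: [-0.0, -0.3, 3.4]
finger_gap: 0.0313
```

Request:
servo_tool:
  deltas:
    - {"turn": [0,0,0],"slide": [0,0,0],"gripper": 0}
    - {"turn": [0,0,0],"slide": [0,0,-10],"gripper": 0}
    - {"turn": [0,0,0],"slide": [0,0,-20],"gripper": 0}
    - {"turn": [0,0,0],"slide": [0,0,-20],"gripper": 0}
    - {"turn": [0,0,0],"slide": [0,0,-25],"gripper": 0}
    - {"turn": [0,0,0],"slide": [0,0,-25],"gripper": 0}
    - {"turn": [0,0,0],"slide": [0,0,-20],"gripper": 0}
    - {"turn": [0,0,0],"slide": [0,0,0],"gripper": 0}

```text
time: 19.5
ee_pos: [0.4689, -0.1729, 0.1631]
eef_rot: [0.003, 0.967, 0.254, 0.003]
force: [0.0, -0.5, -0.2]
finger_gap: 0.0316
```

```bash
python3 -c "
from h import *
go(*T['rS'],.16,-60.6)
snap('side','s7.png')"
```

```text
t 19.5 slide mm [ 195.2 -315.7    1.5] jaw -60.55 tilt 0.49 dyaw tool z 0.05 gap 0.03156525227776348 pos [ 0.4689 -0.1729  0.1631] F [ 0.  -0.5 -0.2]
```

View pics/s7.png

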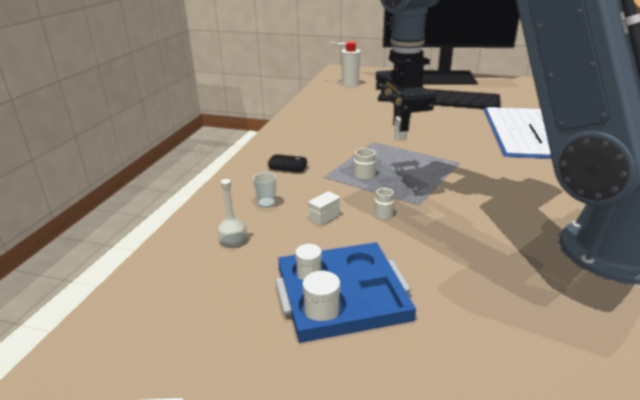

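The small jar is held upright at (401,128); gap 31.5 mm.

Request:
servo_tool:
  deltas:
    - {"turn": [0,0,0],"slide": [9,-14.4,0],"gripper": 0}
    - {"turn": [0,0,0],"slide": [18,-28.8,0],"gripper": 0}
    - {"turn": [0,0,0],"slide": [18,-28.8,0],"gripper": 0}
    - {"turn": [0,0,0],"slide": [18,-28.8,0],"gripper": 0}
    - {"turn": [0,0,0],"slide": [18,-28.8,0],"gripper": 0}
    - {"turn": [0,0,0],"slide": [18,-28.8,0],"gripper": 0}
    - {"turn": [0,0,0],"slide": [18,-28.8,0],"gripper": 0}
    - {"turn": [0,0,0],"slide": [18,-28.8,0],"gripper": 0}

```text
time: 20.22
ee_pos: [0.4768, 0.0845, 0.1579]
eef_rot: [-0.0, 0.967, 0.254, -0.001]
force: [-0.0, 0.4, -0.5]
finger_gap: 0.0318
```

Request:
servo_tool:
  deltas:
    - {"turn": [0,0,0],"slide": [18,-28.8,0],"gripper": 0}
    - {"turn": [0,0,0],"slide": [18,-28.8,0],"gripper": 0}
    - {"turn": [0,0,0],"slide": [18,-28.8,0],"gripper": 0}
    - {"turn": [0,0,0],"slide": [9,-14.4,0],"gripper": 0}
    - {"turn": [0,0,0],"slide": [0,0,0],"gripper": 0}
    - {"turn": [0,0,0],"slide": [0,0,0],"gripper": 0}

```text
time: 20.72
ee_pos: [0.4822, 0.2021, 0.1579]
eef_rot: [0.0, 0.967, 0.255, -0.001]
force: [0.6, -0.9, -1.4]
finger_gap: 0.0316
```

```bash
python3 -c "
from h import *
go(*T['rS'],.053,-60.6)
snap('wrist','w7.png')"
```

```text
t 20.72 slide mm [ -0.6   4.3 104.9] jaw -60.41 tilt 0.16 dyaw tool z 0.19 gap 0.03160957257771777 pos [0.4822 0.2021 0.1579] F [ 0.6 -0.9 -1.4]
```

View pics/w7.png

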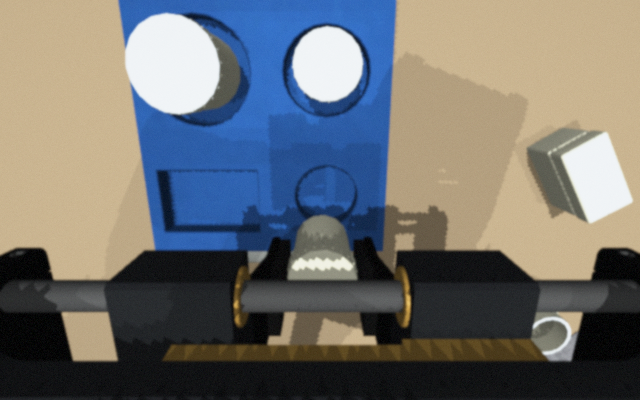

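```bash
python3 -c "
from h import *
d=load('w7')
for n,u,v in [('S',326,194),('O1',159,170),('O2',259,170),('O3',262,231),('O4',165,231)]: print(n,wpt(d,u,v,.028).round(4))
P=[wpt(d,u,v,.028) for u,v in [(159,170),(259,170),(262,231),(165,231)]]
print(np.mean(P,0),[np.linalg.norm(P[i]-P[i-1]).round(4) for i in range(4)])
print(T)"
```

```text
S [0.4841 0.1995 0.028 ]
O1 [0.4343 0.3286 0.028 ]
O2 [0.4747 0.2574 0.028 ]
O3 [0.4281 0.2311 0.028 ]
O4 [0.3868 0.3039 0.028 ]
[0.43100962 0.28027068 0.028     ] [np.float64(0.0535), np.float64(0.0819), np.float64(0.0535), np.float64(0.0837)]
{'L': (0.4207, -0.2819), 'M': (0.5236, -0.3209), 'S': (0.4659, -0.1704), 'C': (0.6022, 0.0273), 'rL': (0.521, 0.332), 'rM': (0.569, 0.247), 'rS': (0.4836, 0.198), 'rO': (0.4312, 0.2805)}
```

The small recess (326,194) and the oblong recess both agree with my targets to within 2 mm. Lowering.

Request:
servo_tool:
  deltas:
    - {"turn": [0,0,0],"slide": [0,2,10],"gripper": 0}
    - {"turn": [0,0,0],"slide": [0,0,15],"gripper": 0}
    - {"turn": [0,0,0],"slide": [0,0,20],"gripper": 0}
    - {"turn": [0,0,0],"slide": [0,0,15],"gripper": 0}
    - {"turn": [0,0,0],"slide": [0,0,5],"gripper": 0}
    - {"turn": [0,0,0],"slide": [0,0,0],"gripper": 0}
    - {"turn": [0,0,0],"slide": [0,0,0],"gripper": 0}

```text
time: 21.35
ee_pos: [0.4845, 0.199, 0.0938]
eef_rot: [-0.0, 0.967, 0.253, -0.0]
force: [0.1, 0.3, -0.3]
finger_gap: 0.0318
```

```bash
python3 -c "
from h import *
go(*T['rS'],.053,-60.6)"
```

```text
t 21.35 slide mm [-1.2  0.4 40.8] jaw -60.64 tilt 0.05 dyaw tool z -0.04 gap 0.03180055483142226 pos [0.4845 0.199  0.0938] F [ 0.1  0.3 -0.3]
```

Request:
servo_tool:
  deltas:
    - {"turn": [0,0,0],"slide": [-1,0,10],"gripper": 0}
    - {"turn": [0,0,0],"slide": [0,0,15],"gripper": 0}
    - {"turn": [0,0,0],"slide": [0,0,10],"gripper": 0}
    - {"turn": [0,0,0],"slide": [0,0,5],"gripper": 0}
    - {"turn": [0,0,0],"slide": [0,0,2],"gripper": 0}
    - {"turn": [0,0,0],"slide": [0,0,1],"gripper": 0}
    - {"turn": [0,0,0],"slide": [0,0,0],"gripper": 0}
    - {"turn": [0,0,0],"slide": [0,0,0],"gripper": 0}

```text
time: 22.02
ee_pos: [0.4839, 0.1995, 0.0514]
eef_rot: [0.0, 0.967, 0.254, 0.0]
force: [0.5, -0.2, -0.8]
finger_gap: 0.0312
```

Request:
servo_tool:
  deltas:
    - {"turn": [0,0,0],"slide": [0,0,1],"gripper": 0}
    - {"turn": [0,0,0],"slide": [0,0,1],"gripper": 0}
    - {"turn": [0,0,0],"slide": [0,0,0],"gripper": 0}

```text
time: 22.27
ee_pos: [0.4839, 0.1995, 0.0493]
eef_rot: [0.0, 0.967, 0.254, 0.0]
force: [0.2, -0.2, 0.9]
finger_gap: 0.0318
```

Request:
servo_tool:
  deltas:
    - {"turn": [0,0,0],"slide": [0,0,1],"gripper": 0}
    - {"turn": [0,0,0],"slide": [0,0,0],"gripper": 0}

```text
time: 22.43
ee_pos: [0.4839, 0.1996, 0.0492]
eef_rot: [-0.0, 0.967, 0.254, 0.001]
force: [-0.4, -0.5, 8.6]
finger_gap: 0.0313
```

Request:
servo_tool:
  deltas:
    - {"turn": [0,0,0],"slide": [0,0,0],"gripper": 65}
    - {"turn": [0,0,0],"slide": [0,0,0],"gripper": 65}
    - {"turn": [0,0,0],"slide": [0,0,0],"gripper": 65}
    - {"turn": [0,0,0],"slide": [0,0,0],"gripper": 65}
    - {"turn": [0,0,0],"slide": [0,0,-15],"gripper": 65}
    - {"turn": [0,0,0],"slide": [0,0,-25],"gripper": 65}
    - {"turn": [0,0,0],"slide": [0,0,-30],"gripper": 65}
    - {"turn": [0,0,0],"slide": [0,0,-30],"gripper": 65}

```text
time: 23.1
ee_pos: [0.4827, 0.1991, 0.1483]
eef_rot: [-0.0, 0.967, 0.254, -0.001]
force: [0.3, 0.0, -0.6]
finger_gap: 0.0562
```

```bash
python3 -c "
from h import *
go(*T['C'],.15,-30.7)
snap('side','s8.png')"
```

```text
t 23.1 slide mm [ 19.6 208.4  -1.9] jaw -60.57 tilt 0.15 dyaw tool z -29.87 gap 0.05623974124959009 pos [0.4827 0.1991 0.1483] F [ 0.3  0.  -0.6]
```

View pics/s8.png

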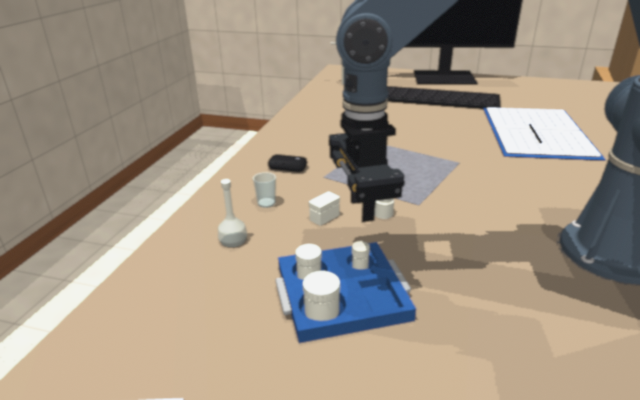

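All three jars stand in the carrier, the small one at (361,255). Now the case.

Request:
servo_tool:
  deltas:
    - {"turn": [0,0,0],"slide": [2.8,29.8,0],"gripper": 78}
    - {"turn": [0,0,0],"slide": [2.8,29.8,0],"gripper": 78}
    - {"turn": [0,0,0],"slide": [2.8,29.8,0],"gripper": 78}
    - {"turn": [0,0,0],"slide": [2.8,29.8,0],"gripper": 78}
    - {"turn": [0,0,0],"slide": [2.8,29.8,0],"gripper": 78}
    - {"turn": [0,0,0],"slide": [2.8,29.8,0],"gripper": 78}
    - {"turn": [0,0,0],"slide": [2.8,29.8,0],"gripper": 78}

```text
time: 23.73
ee_pos: [0.6035, 0.026, 0.1475]
eef_rot: [-0.0, 0.967, 0.254, -0.0]
force: [0.4, 1.0, -0.0]
finger_gap: 0.0679
```

Request:
servo_tool:
  deltas:
    - {"turn": [0,0,-6],"slide": [0,0,0],"gripper": 78}
    - {"turn": [0,0,-6],"slide": [0,0,0],"gripper": 78}
    - {"turn": [0,0,-6],"slide": [0,0,0],"gripper": 78}
    - {"turn": [0,0,-6],"slide": [0,0,0],"gripper": 78}
    - {"turn": [0,0,-6],"slide": [0,0,0],"gripper": 78}
    - {"turn": [0,0,0],"slide": [0,0,0],"gripper": 78}
    - {"turn": [0,0,0],"slide": [0,0,0],"gripper": 78}

```text
time: 24.32
ee_pos: [0.6029, 0.0273, 0.1476]
eef_rot: [-0.0, 0.869, 0.495, -0.0]
force: [-0.3, -0.6, 0.5]
finger_gap: 0.0679
```

```bash
python3 -c "
from h import *
go(*T['C'],.039,-30.7)
snap('wrist','w8.png')"
```

```text
t 24.32 slide mm [ -0.3  -0.5 108.6] jaw -30.72 tilt 0.04 dyaw tool z -0.02 gap 0.06792327754123414 pos [0.6029 0.0273 0.1476] F [-0.3 -0.6  0.5]
```

View pics/w8.png

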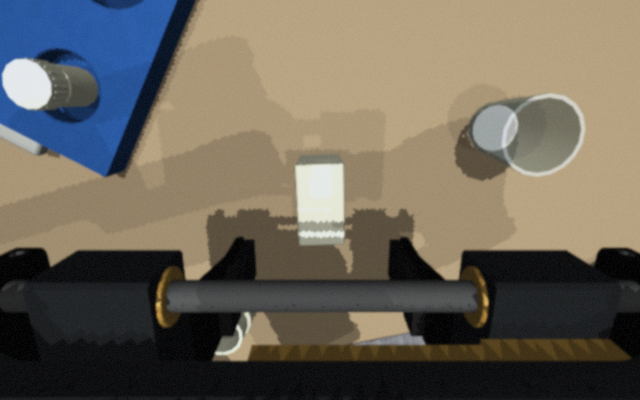

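The case's long edges lie straight in the image (295–344), centred between the jaws. Descending.

Request:
servo_tool:
  deltas:
    - {"turn": [0,0,0],"slide": [0,0,15],"gripper": 78}
    - {"turn": [0,0,0],"slide": [0,0,20],"gripper": 78}
    - {"turn": [0,0,0],"slide": [0,0,20],"gripper": 78}
    - {"turn": [0,0,0],"slide": [0,0,20],"gripper": 78}
    - {"turn": [0,0,0],"slide": [0,0,20],"gripper": 78}
    - {"turn": [0,0,0],"slide": [0,0,14],"gripper": 78}
    - {"turn": [0,0,0],"slide": [0,0,0],"gripper": 78}
    - {"turn": [0,0,0],"slide": [0,0,0],"gripper": 78}

```text
time: 25.03
ee_pos: [0.6026, 0.0274, 0.0383]
eef_rot: [-0.001, 0.869, 0.495, -0.001]
force: [0.8, 0.4, 0.5]
finger_gap: 0.0679
```

```bash
python3 -c "
from h import *
go(*T['C'],.038,-30.7)"
```

```text
t 25.03 slide mm [-0.3 -0.2  0.3] jaw -30.63 tilt 0.11 dyaw tool z 0.07 gap 0.06790108174687771 pos [0.6026 0.0274 0.0383] F [0.8 0.4 0.5]
```

Request:
servo_tool:
  deltas:
    - {"turn": [0,0,0],"slide": [0,0,0],"gripper": 0}
    - {"turn": [0,0,0],"slide": [0,0,0],"gripper": 0}
    - {"turn": [0,0,0],"slide": [0,0,0],"gripper": 0}
    - {"turn": [0,0,0],"slide": [0,0,0],"gripper": 0}
    - {"turn": [0,0,0],"slide": [0,0,0],"gripper": 0}
    - {"turn": [0,0,0],"slide": [0,0,0],"gripper": 0}
    - {"turn": [0,0,0],"slide": [0,0,0],"gripper": 0}
    - {"turn": [0,0,0],"slide": [0,0,0],"gripper": 0}
  force: 18

```text
time: 25.7
ee_pos: [0.603, 0.0274, 0.0395]
eef_rot: [-0.0, 0.868, 0.496, 0.0]
force: [-0.7, 0.9, 4.9]
finger_gap: 0.0361
```

Request:
servo_tool:
  deltas:
    - {"turn": [0,0,0],"slide": [0,0,0],"gripper": 0}
    - {"turn": [0,0,0],"slide": [0,0,-10],"gripper": 0}
    - {"turn": [0,0,0],"slide": [0,0,-20],"gripper": 0}
    - {"turn": [0,0,0],"slide": [0,0,-20],"gripper": 0}
    - {"turn": [0,0,0],"slide": [0,0,-25],"gripper": 0}
    - {"turn": [0,0,0],"slide": [0,0,-25],"gripper": 0}
    - {"turn": [0,0,0],"slide": [0,0,-20],"gripper": 0}
    - {"turn": [0,0,0],"slide": [0,0,0],"gripper": 0}

```text
time: 26.37
ee_pos: [0.6062, 0.0269, 0.1637]
eef_rot: [0.003, 0.868, 0.496, 0.004]
force: [0.7, 0.1, -0.2]
finger_gap: 0.0357
```

```bash
python3 -c "
from h import *
go(*T['rO'],.16,29.4)
snap('side','s9.png')"
```

```text
t 26.37 slide mm [ 129.4 -279.7    1.7] jaw -30.56 tilt 0.55 dyaw tool z -59.96 gap 0.0356559673426262 pos [0.6062 0.0269 0.1637] F [ 0.7  0.1 -0.2]
```

View pics/s9.png

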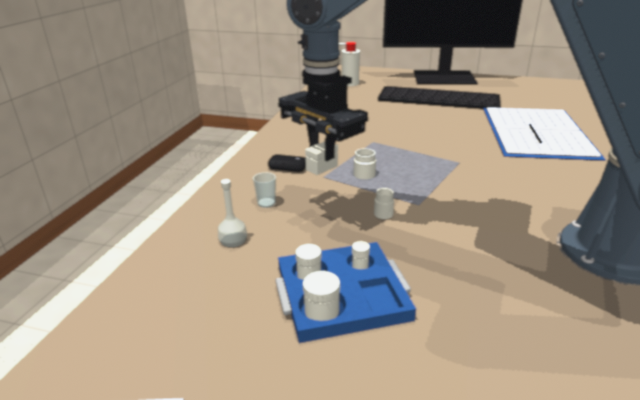

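The case is held level, lid up, at (322,155). I'll turn it 60° and then carry it over.

Request:
servo_tool:
  deltas:
    - {"turn": [0,0,-6],"slide": [0,0,0],"gripper": 0}
    - {"turn": [0,0,-6],"slide": [0,0,0],"gripper": 0}
    - {"turn": [0,0,-6],"slide": [0,0,0],"gripper": 0}
    - {"turn": [0,0,-6],"slide": [0,0,0],"gripper": 0}
    - {"turn": [0,0,-6],"slide": [0,0,0],"gripper": 0}
    - {"turn": [0,0,-6],"slide": [0,0,0],"gripper": 0}
    - {"turn": [0,0,-6],"slide": [0,0,0],"gripper": 0}
    - {"turn": [0,0,-6],"slide": [0,0,0],"gripper": 0}

```text
time: 27.08
ee_pos: [0.6019, 0.0274, 0.1571]
eef_rot: [-0.002, 0.59, 0.808, -0.001]
force: [1.0, -0.8, -1.0]
finger_gap: 0.0357
```

Request:
servo_tool:
  deltas:
    - {"turn": [0,0,-6],"slide": [0,0,0],"gripper": 0}
    - {"turn": [0,0,-6],"slide": [0,0,0],"gripper": 0}
    - {"turn": [0,0,0],"slide": [0,0,0],"gripper": 0}
    - {"turn": [0,0,0],"slide": [0,0,0],"gripper": 0}

```text
time: 27.42
ee_pos: [0.6022, 0.0274, 0.1576]
eef_rot: [-0.001, 0.505, 0.863, -0.001]
force: [-0.2, 0.4, -0.8]
finger_gap: 0.0357
```

```bash
python3 -c "
from h import *
go(*T['rO'],.16,29.4)"
```

```text
t 27.42 slide mm [304.5 -25.4  -1.8] jaw 29.28 tilt 0.15 dyaw tool z -0.12 gap 0.0357467525955991 pos [0.6022 0.0274 0.1576] F [-0.2  0.4 -0.8]
```

Request:
servo_tool:
  deltas:
    - {"turn": [0,0,0],"slide": [15,-1.3,0],"gripper": 0}
    - {"turn": [0,0,0],"slide": [30,-2.5,0],"gripper": 0}
    - {"turn": [0,0,0],"slide": [30,-2.5,0],"gripper": 0}
    - {"turn": [0,0,0],"slide": [30,-2.5,0],"gripper": 0}
    - {"turn": [0,0,0],"slide": [30,-2.5,0],"gripper": 0}
    - {"turn": [0,0,0],"slide": [30,-2.5,0],"gripper": 0}
    - {"turn": [0,0,0],"slide": [30,-2.5,0],"gripper": 0}
    - {"turn": [0,0,0],"slide": [30,-2.5,0],"gripper": 0}

```text
time: 28.08
ee_pos: [0.4739, 0.2156, 0.1589]
eef_rot: [-0.0, 0.505, 0.863, -0.0]
force: [0.7, 0.5, -0.3]
finger_gap: 0.0359
```

Request:
servo_tool:
  deltas:
    - {"turn": [0,0,0],"slide": [30,-2.5,0],"gripper": 0}
    - {"turn": [0,0,0],"slide": [30,-2.5,0],"gripper": 0}
    - {"turn": [0,0,0],"slide": [18,-1.3,0],"gripper": 0}
    - {"turn": [0,0,0],"slide": [0,0,0],"gripper": 0}
    - {"turn": [0,0,0],"slide": [0,0,0],"gripper": 0}
    - {"turn": [0,0,0],"slide": [0,0,0],"gripper": 0}

```text
time: 28.58
ee_pos: [0.4322, 0.2788, 0.1591]
eef_rot: [0.0, 0.504, 0.864, -0.0]
force: [-0.1, -0.9, -0.6]
finger_gap: 0.0357
```

```bash
python3 -c "
from h import *
go(*T['rO'],.053,29.4)
snap('wrist','w9.png')"
```

```text
t 28.58 slide mm [ 2.000e+00 -1.000e-01  1.061e+02] jaw 29.43 tilt 0.02 dyaw tool z 0.03 gap 0.03573687697876422 pos [0.4322 0.2788 0.1591] F [-0.1 -0.9 -0.6]
```

View pics/w9.png

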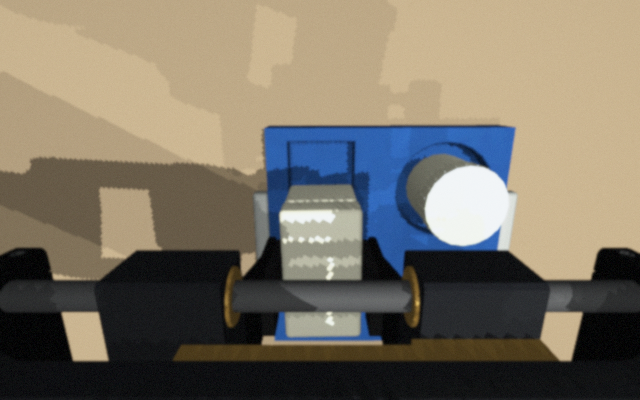

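The case is square over the oblong recess, whose edges show at columns 288–355, and its end is parallel to it.

Request:
servo_tool:
  deltas:
    - {"turn": [0,0,0],"slide": [1,0,10],"gripper": 0}
    - {"turn": [0,0,0],"slide": [0,0,15],"gripper": 0}
    - {"turn": [0,0,0],"slide": [0,0,20],"gripper": 0}
    - {"turn": [0,0,0],"slide": [0,0,15],"gripper": 0}
    - {"turn": [0,0,0],"slide": [0,0,5],"gripper": 0}
    - {"turn": [0,0,0],"slide": [0,0,0],"gripper": 0}
    - {"turn": [0,0,0],"slide": [0,0,0],"gripper": 0}

```text
time: 29.22
ee_pos: [0.4322, 0.2793, 0.0938]
eef_rot: [-0.0, 0.505, 0.863, -0.0]
force: [-0.5, 0.4, -1.3]
finger_gap: 0.0363
```

```bash
python3 -c "
from h import *
go(*T['rO'],.053,29.4)"
```

```text
t 29.22 slide mm [ 1.6 -0.3 40.8] jaw 29.37 tilt 0.03 dyaw tool z -0.03 gap 0.03628176512326886 pos [0.4322 0.2793 0.0938] F [-0.5  0.4 -1.3]
```

Request:
servo_tool:
  deltas:
    - {"turn": [0,0,0],"slide": [1,0,10],"gripper": 0}
    - {"turn": [0,0,0],"slide": [0,0,15],"gripper": 0}
    - {"turn": [0,0,0],"slide": [0,0,10],"gripper": 0}
    - {"turn": [0,0,0],"slide": [0,0,5],"gripper": 0}
    - {"turn": [0,0,0],"slide": [0,0,2],"gripper": 0}
    - {"turn": [0,0,0],"slide": [0,0,1],"gripper": 0}
    - {"turn": [0,0,0],"slide": [0,0,0],"gripper": 0}
    - {"turn": [0,0,0],"slide": [0,0,0],"gripper": 0}

```text
time: 29.88
ee_pos: [0.4317, 0.2808, 0.0514]
eef_rot: [0.0, 0.504, 0.864, 0.0]
force: [1.0, -0.2, -1.4]
finger_gap: 0.0358
```

Request:
servo_tool:
  deltas:
    - {"turn": [0,0,0],"slide": [0,0,1],"gripper": 0}
    - {"turn": [0,0,0],"slide": [0,0,1],"gripper": 0}
    - {"turn": [0,0,0],"slide": [0,0,0],"gripper": 0}

```text
time: 30.13
ee_pos: [0.4317, 0.2808, 0.0495]
eef_rot: [0.0, 0.504, 0.864, 0.0]
force: [-0.2, 0.8, 1.9]
finger_gap: 0.0361
```

Request:
servo_tool:
  deltas:
    - {"turn": [0,0,0],"slide": [0,0,1],"gripper": 0}
    - {"turn": [0,0,0],"slide": [0,0,0],"gripper": 0}

```text
time: 30.3
ee_pos: [0.4317, 0.2808, 0.0494]
eef_rot: [0.0, 0.504, 0.864, 0.0]
force: [-1.0, -1.9, 9.8]
finger_gap: 0.0359
```

Request:
servo_tool:
  deltas:
    - {"turn": [0,0,0],"slide": [0,0,0],"gripper": 65}
    - {"turn": [0,0,0],"slide": [0,0,0],"gripper": 65}
    - {"turn": [0,0,0],"slide": [0,0,0],"gripper": 65}
    - {"turn": [0,0,0],"slide": [0,0,0],"gripper": 65}
    - {"turn": [0,0,0],"slide": [0,0,-15],"gripper": 65}
    - {"turn": [0,0,0],"slide": [0,0,-25],"gripper": 65}
    - {"turn": [0,0,0],"slide": [0,0,-30],"gripper": 65}
    - {"turn": [0,0,0],"slide": [0,0,-30],"gripper": 65}

```text
time: 30.97
ee_pos: [0.4306, 0.2803, 0.1483]
eef_rot: [-0.001, 0.504, 0.864, -0.001]
force: [1.1, -0.7, 0.0]
finger_gap: 0.0566
```

Request:
servo_tool:
  deltas:
    - {"turn": [0,0,0],"slide": [0,0,-30],"gripper": 65}
    - {"turn": [0,0,0],"slide": [30,0,-20],"gripper": 65}
    - {"turn": [0,0,0],"slide": [30,0,0],"gripper": 65}
    - {"turn": [0,0,0],"slide": [0,-30,0],"gripper": 65}
    - {"turn": [0,0,0],"slide": [0,-30,0],"gripper": 65}
    - {"turn": [0,0,0],"slide": [0,0,0],"gripper": 65}
    - {"turn": [0,0,0],"slide": [0,0,0],"gripper": 65}

```text
time: 31.55
ee_pos: [0.3475, 0.3027, 0.1978]
eef_rot: [-0.001, 0.504, 0.864, -0.001]
force: [0.6, 0.5, -0.0]
finger_gap: 0.0567
```

```bash
python3 -c "
from h import *
go(*T['rO'],.2,29.4)
snap('side','s10.png'); snap('top','top10.png')
crop('top10.png',165,475,120,300,2.5,'c10.png')
crop('side10.png' if 0 else 's10.png',210,430,140,345,3,'cs10.png')"
```

```text
t 31.55 slide mm [-60.5  61.9  -2.3] jaw 29.48 tilt 0.13 dyaw tool z 0.08 gap 0.05671879943132925 pos [0.3475 0.3027 0.1978] F [ 0.6  0.5 -0. ]
```

View pics/c10.png

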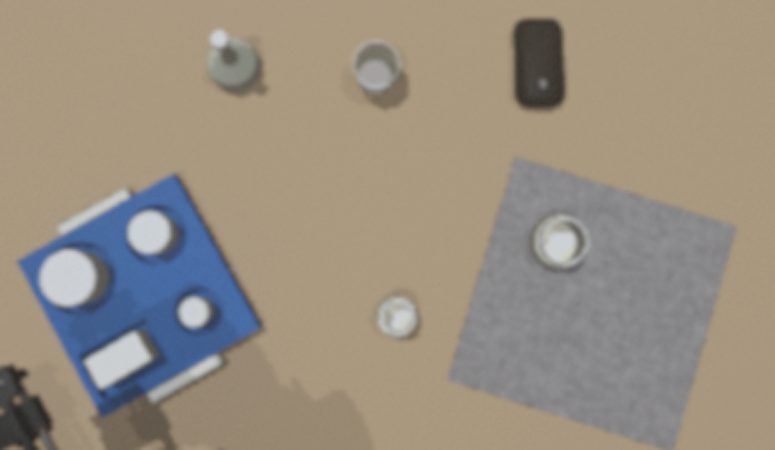

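View pics/cs10.png

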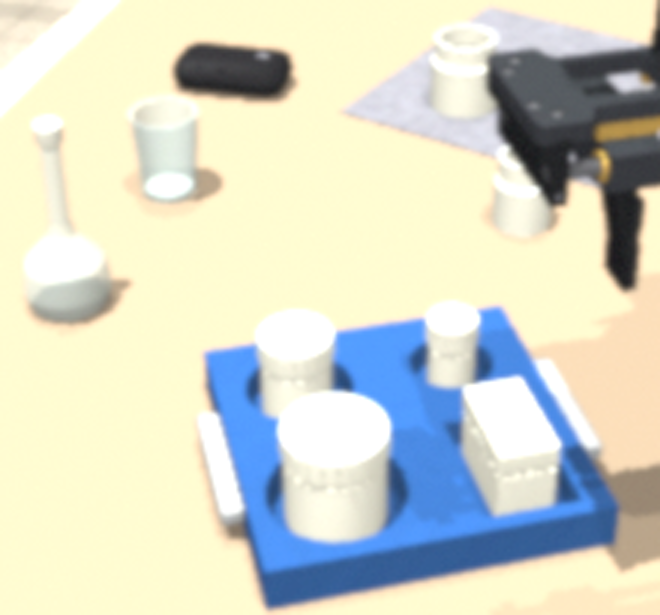

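The cropped top view shows the large jar at (70,277), middle (150,232), small (194,312) and the case (120,359), all in their recesses. A height and position check before handing in.

```bash
python3 -c "
from h import *
d=load('top10')
for n,c,z,t in [('L',(70,277),.074,'rL'),('M',(150,232),.068,'rM'),('S',(194,312),.062,'rS'),('C',(120,359),.060,'rO')]:
    u,v=165+(c[0]+.5)/2.5-.5,120+(c[1]+.5)/2.5-.5
    dep=np.median([pt(d,u+a,v+b)[2] for a in(-1,0,1) for b in (-1,0,1)])
    print(n,'top z',dep.round(4),'exp',z,'off mm',((pt(d,u,v,z)[:2]-T[t])*1000).round(1))
a=load('top1')['pixels'].astype(int);b=d['pixels'].astype(int)
for n,u,v,r in [('oL',389,216,12),('oM',324,247,10),('beaker',316,148,12),('flask',258,146,14),('mouse',380,145,18)]:
    s=np.s_[v-r:v+r,u-r:u+r]; sh,_=cv2.phaseCorrelate(a[s].mean(2),b[s].mean(2)); print(n,'shift px',np.round(sh,2),'diff',np.abs(a[s]-b[s]).mean().round(1))
manip.close_job()"
```

```text
L top z 0.074 exp 0.074 off mm [ 0.5 -2.7]
M top z 0.0686 exp 0.068 off mm [ 0.8 -1.1]
S top z 0.0622 exp 0.062 off mm [-0.2  0.3]
C top z 0.0609 exp 0.06 off mm [ 2.1 -2.9]
oL shift px [ 0.06 -0.08] diff 3.1
oM shift px [0.17 0.08] diff 3.2
beaker shift px [-0.14  0.01] diff 2.9
flask shift px [0.06 0.01] diff 2.9
mouse shift px [0.02 0.  ] diff 2.4
the job is handed in; nothing more can be done
```

The carrier is packed and the job is handed in: the large, middle and small capped jars, then the cuvette case lid up, each in its own recess. It took about 32 s of robot time.

**Seating:** in the last top picture every lid height is within 1 mm of fully down, and the centres are within about 4 mm of the recess centres. Each item also met the recess floor with about 8–10 N before I let go. The pictures after each lift and at the end showed everything upright.

**Left alone:** the open jars, beaker, flask and mouse moved less than 0.2 pixel between the first and last pictures. The gripper was clear of everything at hand-in.

**Disagreements:** only the 1–3 mm spread between the top and wrist cameras, which is about the stated calibration. No check failed.

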